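Throw out the pawl of a capping press and push the jar cap home with its lever

TASK

The jar in the lever press still has its white push-in cap standing proud, and the press's lever is held up by the hook pawl in its toothed wheel. With the fingertips, press the pawl's black thumb tab at the back of the press down until the pawl snaps over and stays clear of the teeth - do not force the lever against it - and then push the lever's cross grip down until the cap sits fully home on the jar; leave the lever down and the pawl clear. Grip and lift nothing, keep off the jar and its cap, and leave everything else where it stands.

Things in the scene. Friction and masses are not known exactly. Their poses are not given: they have to be found in the camera images.
- capper: Grey iron lever press, fixed. Origin on the bench below the lever's axle; z up, -x the way the lever reaches out, +x to the rear (pawl tab), y along the axle. Base plate x -147 to +105 mm, 112 wide, 14 thick; cheeks beside the axle up to 135 mm. The jar stands in a low ring at x = -90 mm. A steel wheel (104 mm dia) with saw teeth every 0.32 rad turns with the lever.
- axle (a point): Centre of the lever's axle, 118 mm above the bench, on the press's middle plane.
- lever_grip (a point): Centre of the cross grip at the lever's free end: black rubber bar, 26 mm dia, 90 mm long, parallel to the axle, to be pushed on its top. It moves on an arc of 221 mm radius about the axle. With the lever level (joint lever = 0.85) it stands 220 mm to the press's -x side of the axle and 22.5 mm above it.
- lever (a joint): Lever angle, rad: 0 = raised 0.85 rad above level, grows downwards, 0.85 = level. Starts at 0 to 0.69. Stiff hinge (0.55 N m): stays where left. While the pawl is hooked it goes down less than one tooth (0.1) and then stops. Its rubber foot meets the proud cap at about 0.75 to 0.79; the cap is home at about 0.85. Pawl clear: a few N at the grip move it, some 6 N press the cap home.
- pawl_tab (a point): Centre of the top of the pawl's black ribbed thumb tab (28 x 30 mm), 66 mm behind the pawl's pivot. Hooked: 125 mm behind the axle and 10 mm above it, sloping up to the rear by 0.48 rad. Thrown clear: 134 mm behind the axle and 26 mm below it, nearly level. Press it down.
- pawl (a joint): Angle of the steel hook pawl behind the wheel, rad: 0 = hooked in the teeth, clear of them from 0.15, 0.56 = thrown clear, at its stop. An over-centre spring strut holds it either way: the tab takes 2 to 3 N at first, past 0.28 it snaps over by itself to 0.56 and stays.
- jar: Clear glass jar in the press's ring, 52 mm dia, 98 high to its rim, loose; origin at the centre of its underside, which stands 14 mm above the bench.
- cap (a joint): How far the white push-in cap (flange 39 mm dia, 6 thick) has been pressed into the jar, m: it starts between 0 and 0.003, standing 9 to 6 mm proud; 0.009 = home, flange down on the rim. It sticks by friction (9 N) and stays where it is pressed.
- jar_next: Bystander: an open empty glass jar like the one in the press, 52 mm dia, 98 high; origin at the centre of its underside.
- jar_done: Bystander: a jar already capped, 52 mm dia, 104 high with its cap; origin at the centre of its underside.
- stock_bottle: Bystander: a stoppered clear reagent bottle, 60 mm dia, 128 high; origin at the centre of its underside.
- flask: Bystander: a small conical flask, 63 mm dia, 112 high; origin at the centre of its underside.
- spatula: Bystander: a black-handled steel spatula, 174 mm long, 9 high, lying; origin at the centre of its underside.
- tin: Bystander: an open steel weighing tin, 70 mm dia, 33 high; origin at the centre of its underside.
- spare_cap: Bystander: a spare white cap lying upside down, 39 mm dia, 21 high; origin at its upper end.
- booklets: Bystander: a small pile of test-strip booklets, 48 x 53 x 9 mm; origin at the centre of its underside.

How it is judged (in metres and radians):
On the way, in this order (a step that is already met when the one before it is completed fails the run):
1. the pawl is thrown clear of the teeth while the lever still stands where it was (grip within 30 mm) (value of joint pawl above 0.45 rad and value of joint lever below 0.71 rad and distance of lever_grip from where it was at the start of the episode below 0.03 m), for 0.2 s.
2. with the pawl clear, the lever is pushed down past its teeth (value of joint pawl above 0.45 rad and value of joint lever above 0.74 rad), for 0.1 s.
At the end, for the whole second after the job is handed in: The cap is pressed home (within 1.5 mm of its flange meeting the rim), the lever is down (joint lever over 0.80), the pawl is thrown clear (joint pawl over 0.45), and the jar stands upright and at rest in the press's ring (value of joint cap above 0.0075 m and value of joint lever above 0.8 rad and value of joint pawl above 0.45 rad and horizontal distance between jar and axle between 0.08 and 0.1 m and angle between jar's own z axis and vertical below 0.06 rad and linear speed of jar below 0.02 m/s); the robot touches nothing.
It fails at once if the lever is lifted to the top of its travel, above all its starts (value of joint lever below -0.06 rad).
It fails at once if the lever is forced (over 25 N) against the hooked pawl (value of joint pawl below 0.2 rad and contact force between the arm and lever above 25 N).
It fails at once if the jar or its cap is pushed or gripped by the robot (over 2 N) (contact force between the arm and jar above 2 N).
It fails at once if the jar is lifted or shifted (over 15 mm) or tipped (distance of jar from where it was at the start of the episode above 0.015 m or angle between jar's own z axis and vertical above 0.2 rad).
It fails at once if something else on the bench is moved over 30 mm or lifted (distance of any of jar_next, jar_done, stock_bottle, flask, spatula, tin, spare_cap, booklets from where it was at the start of the episode above 0.03 m).
It also fails if it takes over 42 s, if anything falls off the work surface, if the arm or the gripper's body presses on something with over 40 N, if the wrist force passes 120 N, or if a joint passes its speed limit or range.

ROBOT

A 6-joint arm with a two-finger parallel gripper is mounted at the origin on a cart in front of the work surface, level with it; the furniture and walls round the work are solid. World frame = base frame: x ahead of the robot, y to its left, z up, the work surface at z = 0. Lengths are in mm, angles in rad, forces in N, time in s.
With the tool pointing down it reaches from about 300 to 825 mm from the base axis. Payload 5.4 kg.
Tool frame: the origin (TCP) lies at the centre of the arm's flange, where the gripper is bolted on; the fingertips stand 190 mm ahead of it and the grasp point (between the pads) lies 171 mm ahead of it; z points along the fingers, y is the line along which they close (so a half turn about z gives the same grasp; the last joint's range is limited). The gripper opens to 92 mm and grips with 3 to 60 N. Pads are 20 mm wide; open, the fingers measure 128 mm over their backs; the gripper's body (75 mm by 189 mm) begins 69 mm behind the grasp point.
Start: joints at [-1.42, 0.158, 1.597, -0, 1.386, -0.21], TCP at [202.964, -537.971, 404.701] pointing down, gripper open.
Joint ranges: [-2.91, 2.91], [-0.94, 2.29], [0.18, 2.7], [-1.29, 4.43], [0.17, 2.64], [-3, 3]. Speed limits (rad/s): [2.57, 2.57, 3.14, 3.14, 3.14, 3.14].

INTERFACE

Orientations are given as a unit quaternion [x, y, z, w].
In Python, from cell import manip gives the robot as it stands.
- The arm moves only by the tool jog_arm, never from a script. Its argument "plan" is a list that holds one entry, the list of rows, each a list of 4 numbers: the shift along the tool's x, y, z in mm, then the turn about the tool's z in rad. In form: [[[tx, ty, tz, turn], ...]]. A call has 1 to 5 rows; each row shifts and turns the commanded pose from where the row before left it, along the tool's axes as they then stand; what a row does not reach is not made up. A row lasts 1/8 s, in which the tool goes at most 62.5 mm and 10.7 degrees, less where a joint would pass 70% of its speed; a pose out of reach is approached as far as the arm can. A call with a gripper value outside its range is refused whole. "jaw" is the finger opening in mm, from 0 to 91.9, set as the call begins (left out, the last holds). The fingers move at their own pace and stop on an object; "force" is the grip in N (left out, the last holds). Time passes only in rows, so rows that do not move let the fingers close. It gives the time, the measured TCP pose, the force, the opening and the grip force at its end, in the units of the state.
- manip.sense(): the state, without advancing time (a new reading comes with each control period).
- manip.capture(name): name is "scene" or "top" or "wrist"; returns a dict with "img" (384x512x3 uint8, red, green, blue), "K" (3x3 intrinsics, pixels), "R" (3x3) and "t" (3): a world point X has camera coordinates R X + t. Camera axes: x right, y down, z forward; pixel columns grow to the right and rows downward; lengths in mm; the calibration is good to about 2 mm. A picture is of the moment at which its call begins. There is no depth.
- manip.finish_job(): hands the job in; it is judged then, once.
Trained networks look in the newest picture that a camera, given by its name, has taken for a name from the list of things; names that differ only in an ending like _2 or _b are one class to them, and where a whole thing is asked for, a point or a joint stands for the part that bears it (a point fixed in the world has none). Each returns a list of dicts, best first, with "confidence" (0 to 1); they miss things now and then, are a little off and sometimes report something else, mostly with a low value. They report only what shows in the picture. A call takes as long as a camera call.
- manip.recognise(camera, thing): "point" ([x, y, z] in mm, in world coordinates, good to about 4 mm: the middle of the surface that is visible of it).
- manip.masks_of(camera, thing): "mask" (384x512 bool, what is visible of it).
The state is a dict: "t": time; "joints": joint angles; "qvel": joint speeds; "tau": joint torques, N m; "eef_pos": TCP position; "tool_rot": TCP orientation; "ft_force": force on the tool from outside, world axes, zero at the start; "wrist_torque": the same for the moment, N m; "finger_gap": opening from 0.0 (shut) to 1.0 (fully open); "grip_force": force on a finger pad.
Only numpy, scipy, OpenCV 4.12 (cv2) and the standard library are available. Lean on these libraries where they do the work, as an engineer would, in place of code of your own. Each camera call takes 0.05 s, during which the arm holds its last target. There are 200 camera calls.

## Working session

There is one attempt and no reset: what is moved stays moved. The work goes in short steps, Python scripts to look and compute and a tool call to move; the robot and the scene stay as the last step left them, time stands still between calls to the robot, and variables do not carry over. Pictures are saved under pics/ and viewed, at most 10 in all, crops included, and the job is handed in when it is done.

Besides the shell and the picture viewer there is one more tool, called after ">>>" by a JSON object that holds its "name" and its "arguments", one argument or row to a line. jog_arm: Moves the arm, as the interface text tells. Its arguments: {"type":"object","properties":{"plan":{"type":"array","items":{"type":"array","items":{"type":"array","items":{"type":"number"}}}},"jaw":{"type":"number"},"force":{"type":"number"}},"required":["plan"]}

```bash
mkdir -p pics
cat > h.py <<'E'
from cell import manip
import numpy as np, cv2
def cap(n,f=None):
    c=manip.capture(n)
    if f: cv2.imwrite('pics/'+f,c['img'][:,:,::-1])
    return c
E
python3 - <<'E'
from h import *
s=manip.sense(); print(s['t'],s['eef_pos'],s['tool_rot'],s['ft_force'])
ims=[]
for n in ['scene','top']:
    c=cap(n); ims.append(c['img'])
    print(n,'cam pos',(-c['R'].T@c['t']).round())
    for th in ['axle','lever_grip','pawl_tab','jar','capper','stock_bottle','flask','jar_next','jar_done','tin']:
        r=manip.recognise(n,th)
        print(th,[(np.round(q['point']).tolist(),round(q['confidence'],2)) for q in r[:2]])
im=np.vstack(ims)
cv2.imwrite('pics/a.png',im[:384,:,::-1]);cv2.imwrite('pics/b.png',im[384:,:,::-1])
E
```

```text
0.0 [ 202.93738413 -537.70826898  403.72821747] [ 9.83769672e-01  1.79433406e-01  3.20310826e-05 -9.40188029e-04] [ 0.51989015  0.45053398 -0.86744835]
scene cam pos [-166.  796.  668.]
axle [([514.0, 178.0, 55.0], 0.76), ([518.0, 122.0, 174.0], 0.35)]
lever_grip [([518.0, 126.0, 177.0], 0.68), ([516.0, 178.0, 52.0], 0.22)]
pawl_tab [([510.0, 101.0, 78.0], 0.62), ([527.0, 259.0, 116.0], 0.53)]
jar [([509.0, 100.0, 74.0], 0.64)]
capper [([520.0, 180.0, 52.0], 0.64)]
stock_bottle [([724.0, 93.0, 77.0], 0.92)]
flask [([754.0, -15.0, 55.0], 0.85), ([396.0, 371.0, 12.0], 0.34)]
jar_next [([667.0, 388.0, 61.0], 0.81), ([757.0, -16.0, 51.0], 0.71)]
jar_done [([693.0, 315.0, 59.0], 0.77)]
tin [([398.0, 373.0, 15.0], 0.71)]
top cam pos [ 316.  160. 1346.]
axle [([518.0, 142.0, 22.0], 0.58)]
lever_grip [([524.0, 52.0, 230.0], 0.84)]
pawl_tab [([528.0, 288.0, 128.0], 0.68)]
jar [([509.0, 84.0, 87.0], 0.57)]
capper [([517.0, 146.0, 23.0], 0.61), ([507.0, 85.0, 90.0], 0.54)]
stock_bottle [([739.0, 80.0, 128.0], 0.59), ([674.0, 378.0, 70.0], 0.34)]
flask [([696.0, 301.0, 78.0], 0.71), ([754.0, -21.0, 47.0], 0.68)]
jar_next [([334.0, 294.0, 12.0], 0.71), ([674.0, 376.0, 69.0], 0.55)]
jar_done [([692.0, 299.0, 78.0], 0.64), ([676.0, 376.0, 71.0], 0.55)]
tin [([392.0, 383.0, 4.0], 0.65)]
```

View pics/a.png

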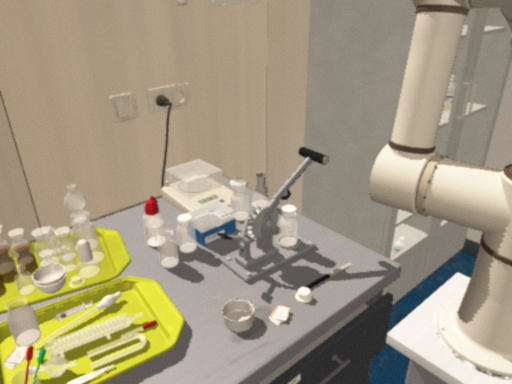

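View pics/b.png

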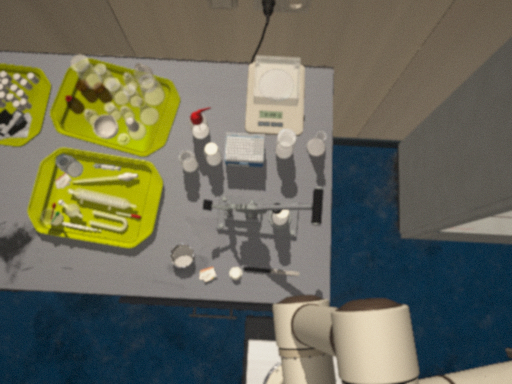

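The scene picture shows the lever raised with its grip at (313,156). The top picture shows the grip at (317,206), the tab at (208,204) and the jar cap at about (281,216). Next I triangulate the grip and tab from the two views.

```bash
cat >> h.py <<'E'
def ray(c,uv):
    d=c['R'].T@np.linalg.solve(c['K'],[uv[0],uv[1],1.]); return -c['R'].T@c['t'],d/np.linalg.norm(d)
def tri(rays):
    A=sum(np.eye(3)-np.outer(d,d) for o,d in rays); b=sum((np.eye(3)-np.outer(d,d))@o for o,d in rays)
    X=np.linalg.solve(A,b); return X,[np.linalg.norm((np.eye(3)-np.outer(d,d))@(X-o)) for o,d in rays]
def proj(c,X):
    p=c['K']@(c['R']@np.asarray(X,float)+c['t']); return p[:2]/p[2]
E
python3 - <<'E'
from h import *
cs={n:cap(n) for n in ['scene','top']}
def dark(c,box):  # centroid of dark pixels in box
    x0,y0,x1,y1=box; g=c['img'][y0:y1,x0:x1].max(2)<55; v,u=np.nonzero(g)
    return u.mean()+x0,v.mean()+y0,len(u),u.min()+x0,u.max()+x0,v.min()+y0,v.max()+y0
g1=dark(cs['scene'],(295,140,335,172)); g2=dark(cs['top'],(308,182,328,230)); t2=dark(cs['top'],(200,196,216,213))
print(g1,g2,t2)
X,e=tri([ray(cs['scene'],g1[:2]),ray(cs['top'],g2[:2])]); print('grip',X,e)
o,d=ray(cs['top'],t2[:2]); T=o+d*(128-o[2])/d[2]; print('tab@128',T,proj(cs['scene'],T))
for n,p in [('scene',(230,215)),]: pass
for n in cs:
  for th in ['pawl_tab','lever_grip','jar']:
    for m in manip.masks_of(n,th)[:2]:
        v,u=np.nonzero(m['mask']); print(n,th,round(m['confidence'],2),u.mean().round(1),v.mean().round(1),u.min(),u.max(),v.min(),v.max())
a=cs['scene']['img'][130:290,200:350]; b=cs['top']['img'][170:260,190:340]
im=np.vstack([cv2.resize(a,None,fx=3.7,fy=3.7)[:, :555],])
cv2.imwrite('pics/c.png',im[:,:,::-1]); cv2.imwrite('pics/d.png',cv2.resize(b,None,fx=5,fy=5)[:,:,::-1])
E
```

```text
(np.float64(311.3468208092486), np.float64(154.67630057803467), 173, np.int64(299), np.int64(323), np.int64(148), np.int64(162)) (np.float64(316.9509433962264), np.float64(205.81132075471697), 265, np.int64(312), np.int64(321), np.int64(190), np.int64(222)) (np.float64(207.03636363636363), np.float64(204.70909090909092), 55, np.int64(204), np.int64(210), np.int64(201), np.int64(209))
grip [521.27752536   3.5291129  259.51396683] [np.float64(0.4450870669192144), np.float64(0.4450870669192359)]
tab@128 [531.87423885 300.75374947 128.        ] [223.13979925 234.54515355]
scene pawl_tab 0.48 235.0 235.1 218 246 226 243
scene pawl_tab 0.41 269.1 231.8 218 328 147 282
scene lever_grip 0.97 282.6 192.5 249 327 147 236
scene jar 0.74 287.8 226.1 279 298 205 245
top pawl_tab 0.71 213.9 205.4 203 229 199 210
top lever_grip 0.88 289.4 207.1 236 322 188 224
top lever_grip 0.33 188.0 160.2 179 197 150 170
top jar 0.73 280.8 217.1 272 289 210 224
```

View pics/c.png

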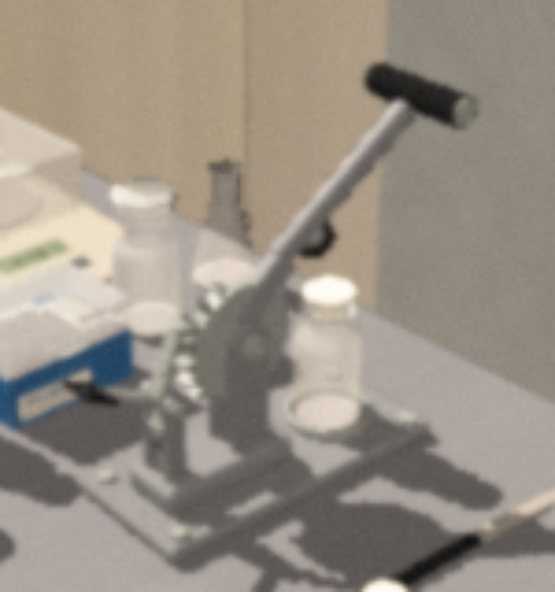

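View pics/d.png

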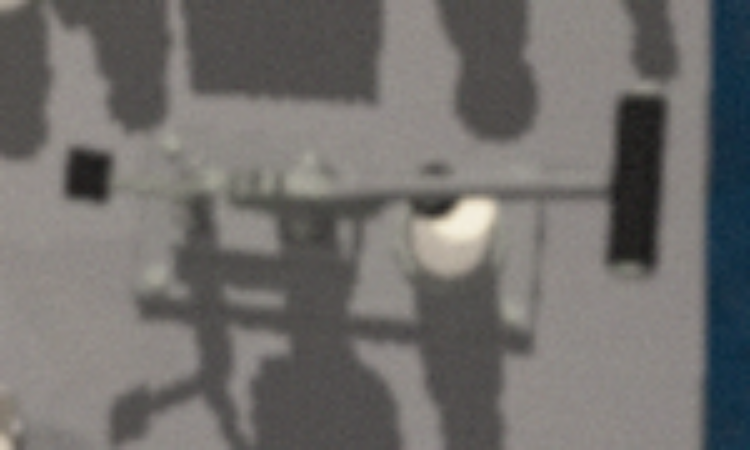

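Both measurements fit the given sizes. The grip is at (521,4,259), so lever ≈ 0.26. The tab is at (532,299,128) and the axle at (527,173), with the press axis almost along world y. I'll raise the tool, close the fingers and turn them so the finger line lies across the press.

>>> {"name": "jog_arm", "arguments": {
  "plan": [
    [[0,0,-40,-0.18],[0,0,-40,-0.18],[0,0,-40,-0.18],[0,0,0,-0.18],[0,0,0,-0.18]]
  ],
  "jaw": 0,
  "force": 20
}}

```text
t: 2.12
eef_pos: [203.0, -538.0, 525.5]
tool_rot: [0.806, 0.592, -0.0, 0.001]
ft_force: [0.6, 0.3, -0.3]
finger_gap: 0.477
grip_force: 0.0
```

>>> {"name": "jog_arm", "arguments": {
  "plan": [
    [[0,0,0,-0.18],[0,0,0,-0.09],[0,0,0,0]]
  ]
}}

```text
t: 2.5
eef_pos: [203.0, -538.0, 524.7]
tool_rot: [0.721, 0.692, 0.0, 0.0]
ft_force: [0.6, 0.2, -0.5]
finger_gap: 0.152
grip_force: 0.0
```

>>> {"name": "jog_arm", "arguments": {
  "plan": [
    [[50,17,0,0],[50,17,0,0],[50,17,0,0],[50,17,0,0],[50,17,0,0]]
  ]
}}

```text
t: 3.12
eef_pos: [298.2, -289.9, 524.8]
tool_rot: [0.722, 0.692, 0.0, 0.0]
ft_force: [0.1, 0.6, 0.9]
finger_gap: 0.005
grip_force: 0.0
```

>>> {"name": "jog_arm", "arguments": {
  "plan": [
    [[50,17,0,0],[50,17,0,0],[50,17,0,0],[50,17,0,0],[50,17,0,0]]
  ]
}}

```text
t: 3.75
eef_pos: [393.0, -43.4, 525.0]
tool_rot: [0.722, 0.692, 0.0, 0.001]
ft_force: [1.3, -0.3, 0.2]
finger_gap: 0.0
grip_force: 0.0
```

>>> {"name": "jog_arm", "arguments": {
  "plan": [
    [[50,17,0,0],[50,17,0,0],[50,17,0,0],[50,17,0,0],[50,17,0,0]]
  ]
}}

```text
t: 4.38
eef_pos: [488.1, 203.1, 524.8]
tool_rot: [0.722, 0.692, 0.0, 0.0]
ft_force: [0.3, -1.3, 0.3]
finger_gap: 0.003
grip_force: 0.0
```

>>> {"name": "jog_arm", "arguments": {
  "plan": [
    [[50,20,-20,0],[50,20,0,0],[0,0,0,0]]
  ]
}}

```text
t: 4.75
eef_pos: [532.4, 302.2, 542.7]
tool_rot: [0.721, 0.693, -0.001, -0.001]
ft_force: [-0.5, -0.3, -0.5]
finger_gap: 0.003
grip_force: 0.0
```

>>> {"name": "jog_arm", "arguments": {
  "plan": [
    [[0,0,50,0],[0,0,50,0],[0,0,50,0],[0,0,20,0],[0,0,0,0]]
  ]
}}

```text
t: 5.38
eef_pos: [531.5, 299.0, 374.3]
tool_rot: [0.721, 0.692, -0.001, -0.0]
ft_force: [0.2, -0.2, 0.3]
finger_gap: 0.001
grip_force: 0.0
```

Run:
```python
from h import *
s=manip.sense(); print(s['eef_pos'])
c=cap('wrist'); tip=s['eef_pos']-[0,0,190]
print('tip px',proj(c,tip),'tab px',proj(c,[531.8,299,128]))
for q in manip.recognise('wrist','pawl_tab')[:2]: print(np.round(q['point']),q['confidence'])
cv2.imwrite('pics/e.png',c['img'][:,:,::-1])
```

```text
[531.53626572 299.0300199  374.27636994]
tip px [253.34527249 236.0521882 ] tab px [253.86494089 209.27984544]
[535. 301. 127.] 0.9
[736. 103.  49.] 0.45
```

View pics/e.png

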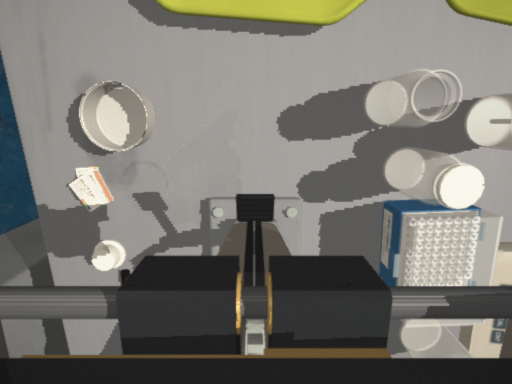

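The wrist view shows the tab at (255,208), where I predicted it, just ahead of the fingertips. I'll press it down.

>>> {"name": "jog_arm", "arguments": {
  "plan": [
    [[0,0,15,0],[0,0,15,0],[0,0,12,0],[0,0,8,0],[0,0,5,0]]
  ]
}}

```text
t: 6.1
eef_pos: [531.7, 299.7, 319.3]
tool_rot: [0.721, 0.693, -0.0, -0.0]
ft_force: [0.3, -0.2, 2.1]
finger_gap: 0.002
grip_force: 0.9
```

>>> {"name": "jog_arm", "arguments": {
  "plan": [
    [[0,0,5,0],[0,0,5,0],[0,0,5,0],[0,0,5,0],[0,0,5,0]]
  ]
}}

```text
t: 6.72
eef_pos: [531.6, 299.5, 294.1]
tool_rot: [0.721, 0.693, -0.0, -0.0]
ft_force: [0.1, -0.0, -0.7]
finger_gap: 0.005
grip_force: 0.0
```

The force rose to about 2 N and then dropped to zero, so the pawl snapped over. I'll lift clear and confirm with the cameras.

>>> {"name": "jog_arm", "arguments": {
  "plan": [
    [[0,0,-50,0],[0,0,-60,0],[0,0,-60,0],[0,0,-60,0],[0,0,0,0]]
  ]
}}

```text
t: 7.35
eef_pos: [531.9, 299.7, 531.5]
tool_rot: [0.721, 0.693, 0.005, 0.003]
ft_force: [0.6, 0.9, -1.9]
finger_gap: 0.006
grip_force: 0.0
```

Run:
```python
from h import *
s=manip.sense(); print(s['eef_pos'])
c=cap('wrist')
for q in manip.recognise('wrist','pawl_tab')[:1]: print(np.round(q['point']),q['confidence'])
print('clear px',proj(c,[532,307,92]),'hooked',proj(c,[531.8,299,128]))
d=cap('scene'); print('scene clear',proj(d,[532,307,92]),'hooked',proj(d,[531.8,299,128]))
for q in manip.recognise('scene','lever_grip')[:1]: print(np.round(q['point']),q['confidence'])
im=np.hstack([cv2.resize(c['img'][130:384,150:362],None,fx=1.5,fy=1.5),cv2.resize(d['img'][140:267,190:340],None,fx=3,fy=3)[:381]])
cv2.imwrite('pics/f.png',im[:,:,::-1])
```

```text
[531.91781243 299.65091942 531.46555402]
[532. 300.  93.] 0.82
clear px [249.6173503  166.18633999] hooked [249.68603043 176.33167072]
scene clear [221.79676779 247.78511525] hooked [223.73183399 234.2980332 ]
[519. 124. 175.] 0.84
```

View pics/f.png

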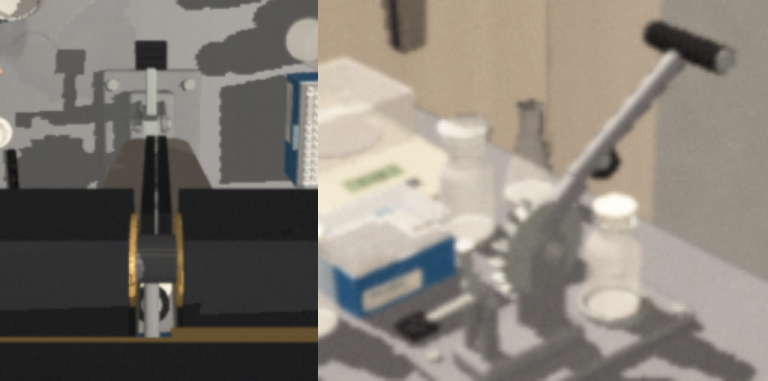

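The pawl is thrown clear: the tab is measured at z 93 and sits at scene pixel (223,249), matching the cleared prediction. The lever has not moved. Next I move over the grip.

>>> {"name": "jog_arm", "arguments": {
  "plan": [
    [[-60,0,0,0],[-60,0,0,0],[-60,0,0,0],[-60,0,0,0],[-58,2,0,0]]
  ]
}}

```text
t: 8.18
eef_pos: [521.2, -0.1, 522.4]
tool_rot: [0.721, 0.693, -0.001, -0.002]
ft_force: [1.0, -0.5, -0.3]
finger_gap: 0.002
grip_force: 0.0
```

>>> {"name": "jog_arm", "arguments": {
  "plan": [
    [[0,0,0,0],[0,0,15,0],[0,0,15,0],[0,0,10,0],[0,0,0,0]]
  ]
}}

```text
t: 8.8
eef_pos: [521.6, 2.5, 483.2]
tool_rot: [0.721, 0.693, -0.001, -0.001]
ft_force: [-0.2, -0.5, -0.8]
finger_gap: 0.001
grip_force: 0.0
```

>>> {"name": "jog_arm", "arguments": {
  "plan": [
    [[0,0,10,0],[-1,0,10,0],[-6,0,8,0],[-6,0,9,0],[-6,0,9,0]]
  ]
}}

```text
t: 9.43
eef_pos: [521.0, -18.2, 438.6]
tool_rot: [0.721, 0.693, -0.0, 0.001]
ft_force: [-1.6, -2.0, 4.1]
finger_gap: 0.004
grip_force: 2.0
```

>>> {"name": "jog_arm", "arguments": {
  "plan": [
    [[-6,0,10,0],[-5,0,10,0],[-5,0,10,0],[-4,0,10,0],[-4,0,11,0]]
  ]
}}

```text
t: 10.05
eef_pos: [520.1, -41.4, 386.9]
tool_rot: [0.721, 0.693, 0.0, -0.0]
ft_force: [0.1, -1.0, 2.9]
finger_gap: 0.002
grip_force: 1.3
```

>>> {"name": "jog_arm", "arguments": {
  "plan": [
    [[-2,0,8,0],[-2,0,8,0],[-1,0,7,0],[-1,0,6,0],[0,0,5,0]]
  ]
}}

```text
t: 10.68
eef_pos: [519.9, -47.7, 354.0]
tool_rot: [0.721, 0.693, -0.001, 0.001]
ft_force: [-1.4, -3.7, 6.6]
finger_gap: 0.005
grip_force: 3.0
```

>>> {"name": "jog_arm", "arguments": {
  "plan": [
    [[0,0,4,0],[0,0,3,0],[0,0,2,0],[0,0,0,0]]
  ]
}}

```text
t: 11.18
eef_pos: [520.1, -47.6, 345.2]
tool_rot: [0.721, 0.693, 0.0, 0.001]
ft_force: [0.4, -2.6, 3.2]
finger_gap: 0.009
grip_force: 2.1
```

Pressing on until the force rises at the stop.

>>> {"name": "jog_arm", "arguments": {
  "plan": [
    [[0,0,2,0],[0,0,2,0],[0,0,1,0],[0,0,1,0],[0,0,0,0]]
  ]
}}

```text
t: 11.8
eef_pos: [520.3, -47.8, 342.5]
tool_rot: [0.721, 0.693, -0.0, 0.001]
ft_force: [-8.9, -3.0, 23.3]
finger_gap: 0.003
grip_force: 11.5
```

The force rose to 23 N at the expected level height, so the cap is home. I'll back off and check.

>>> {"name": "jog_arm", "arguments": {
  "plan": [
    [[0,0,-20,0],[0,0,-50,0],[0,0,-60,0],[0,0,-60,0],[0,0,0,0]]
  ]
}}

```text
t: 12.42
eef_pos: [520.2, -46.8, 533.9]
tool_rot: [0.721, 0.693, 0.003, 0.004]
ft_force: [0.5, -0.3, -0.6]
finger_gap: 0.007
grip_force: 0.0
```

Run:
```python
from h import *
s=manip.sense(); print(s['eef_pos'],s['ft_force'],s['t'])
d=cap('scene'); print('level grip px',proj(d,[519.4,-46.7,140.5]),'tab clear',proj(d,[532,307,92]))
cv2.imwrite('pics/g.png',cv2.resize(d['img'][140:290,190:380],None,fx=4,fy=4)[:,:,::-1])
```

```text
[520.17013053 -46.82941191 533.86687738] [ 0.48934423 -0.31571639 -0.63790087] 12.425
level grip px [321.70430911 189.13998225] tab clear [221.79676779 247.78511525]
```

View pics/g.png

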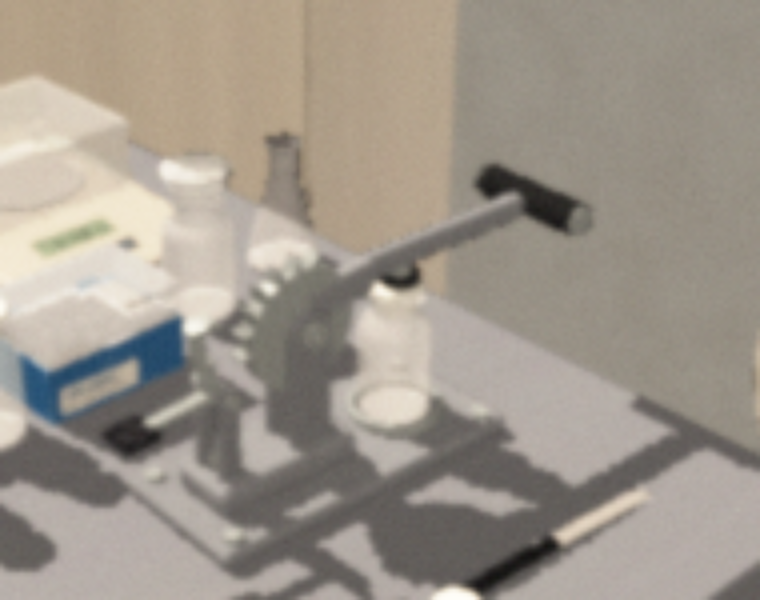

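The grip centre is at scene pixel (323,190), against (322,189) predicted for a level lever. The foot is on the cap, the jar is upright, and the tab at (222,248) is still clear. I'm handing the job in.

```bash
python3 -c "
from cell import manip
print(manip.finish_job())"
```

```text
the job is handed in; nothing more can be done
None
```

I handed the job in at about 12.4 s: the pawl is thrown clear, the lever is down, and the cap looks pressed home (the push stopped at 23 N at the expected level height); no verdict was returned.

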